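Lower the bridge flap and slide the parts bin across

ROBOT

A 6-joint arm with a two-finger parallel gripper is mounted at the origin on a cart in front of the work surface, level with it; the furniture and walls round the work are solid. World frame = base frame: x ahead of the robot, y to its left, z up, the work surface at z = 0. Lengths are in m, angles in degrees, forces in N, time in s.
With the tool pointing down it reaches from about 0.4 to 0.825 m from the base axis. Payload 7 kg.
Tool frame: the origin (TCP) lies midway between the tips of the shut fingers; the grasp point (between the pads) lies 19 mm behind it (r.hold_point_z is the distance from the TCP to the grasp point, in m); x points along the fingers, y is the direction in which the jaws open and shut, and the axes are right-handed (so a half turn about x gives the same grasp; the last joint's range is limited). The gripper opens to 88 mm and grips with 3 to 60 N. Pads are 19 mm wide; open, the fingers measure 130 mm over their backs; the gripper's body (78 mm by 193 mm) begins 47 mm behind the grasp point.
Start: joints at [-53.795, 20.546, 0.682, 0, -70.136, -16.507], TCP at [0.227, -0.635, 0.227] pointing down, gripper open.
Joint ranges: [-176.03, 176.03], [-82.01, 121.73], [-58.28, 71.71], [-173.87, 95.51], [-174.79, -0.11], [-173.66, 173.66]. Speed limits (degrees/s): [136.94, 136.94, 172.46, 180, 180, 180].

INTERFACE

Orientations are given as [roll, pitch, yaw] about the fixed x, y, z axes, in that order (R = Rz(yaw) Ry(pitch) Rx(roll)).
In Python, from plant import r, viewer, order gives the robot as it stands. The module is installed in compiled form; this text tells all that it offers.
- The arm moves only by the shell command python3 -m creep 'ROWS' [FORCE]. ROWS is JSON, a list of rows, each an object of numbers: "ax", "ay", "az": the turn, a rotation vector about the tool's x, y, z in degrees; "tx", "ty", "tz": the shift along the tool's x, y, z in m; "fingers": the finger opening in m, from 0 to 0.0876. A call has 1 to 5 rows; each row is the pose to reach, as a shift and turn from the pose commanded when the call began, along the tool's axes at that moment; what a row does not reach only later rows make up. A row lasts 1/10 s, in which the tool goes at most 50 mm and 8.59 degrees, less where a joint would pass 70% of its speed; a pose out of reach is approached as far as the arm can. A call with a gripper value outside its range is refused whole. The fingers move at their own pace and stop on an object; FORCE is the grip in N (left out, the last holds). Time passes only in rows, so rows that repeat a pose let the fingers close. It gives the time, the measured TCP pose, the force and the opening at its end, in the units of the state.
- r.get_state(): the state, without advancing time (a new reading comes with each control period).
- viewer.capture(name): name is "side" or "top"; returns a dict with "pixels" (384x512x3 uint8, blue, green, red), "depth" (384x512 float32, m along the optical axis (not along the pixel's ray), 0 where there is no reading), "fx", "fy", "cx", "cy" (pixels), "k1" (the pictures are not rectified: a ray, as slopes to the right and down, at radius r is drawn at 1 + k1 r^2 times it, then the intrinsics apply), "rvec" (rotation vector, rad) and "tvec" (3), from world to camera coordinates, as OpenCV has them. Camera axes: x right, y down, z forward; pixel columns grow to the right and rows downward; lengths in m; the calibration is good to about 2 mm. A picture is of the moment at which its call begins.
- order.close_job(): hands the job in, once; it reports no verdict.
The state is a dict: "time_s": time; "joints": joint angles; "qd": joint speeds; "joint_torque": joint torques, N m; "tcp_pos": TCP position; "eef_rot": TCP orientation; "contact_force": force on the tool from outside, world axes, zero at the start; "moment": the same for the moment, N m; "gripper_width": finger opening in m.
Only numpy, scipy, OpenCV 4.12 (cv2) and the standard library are available. Lean on these libraries where they do the work, as an engineer would, in place of code of your own. Each camera call takes 0.05 s, during which the arm holds its last target.

TASK

Swing the flap of the transfer track over past vertical by its side handle and lower it gently onto its ledge, without letting it fall, so that it bridges the gap. Then slide the open parts bin, without lifting or tipping it, across the bridge onto the far deck until it rests against the end stop, and leave the flap down. Do not disturb the glue bottle, the screwdriver or the cutters beside the track.

Things in the scene. Friction and masses are not known exactly. Their poses are not given: they have to be found in the camera images.
- track: Bare-metal transfer track fixed to the table, 340 (y) x 92 (x) mm. Origin on the table under its middle; y runs along the lane from start deck to far deck, x across it away from the robot. Start deck: y -165 to -52, top 60 mm high, outer (-y) end open. Gap to y 54. Far deck: y 54 to 165, top 58 mm high. Side rails 11 mm over the decks leave a lane 68 mm wide (x -34 to 34).
- flap (a joint): Angle (rad) of the aluminium flap: 0 = lowered level onto its ledge at the start deck (its stop); 1.57 upright; 2.0 = leaning back over the far deck on two rests, as at the start. Turns freely, 0.2 kg, falls by its own weight to either side of upright. Plate 98 mm long, 80 wide, 4 thick, side lips 9 mm high; lowered, its top is 59 mm over the table, within 1 mm of both decks.
- flap_hinge (a point): Point on the flap's hinge axis, mid-width: x 0, y 52, z 59 mm in the track's frame. The hinge axis runs along the track's x axis. Axes as the track's.
- flap_handle (a point): Middle of the flap's handle, on its axis: a plain round bar 12 mm thick, parallel to the hinge axis, sticking out 61 mm from the flap's side toward the robot, with a 16 mm end knob. The point is 32 mm out from the flap's edge (72 mm from mid-width), 88 mm from the hinge axis and 57 mm above the table when the flap is down. Nothing stands within 25 mm of it. Turns with the flap.
- screw_bin: Open, empty plastic parts bin (plain blue), 60 (x) x 85 (y) x 28 high, walls 2 mm, about 0.12 kg. Origin at the centre of its underside; its y axis lies along the lane. It starts on the start deck and, resting against the end stop, its origin is at about y = 114 mm in the track's frame.
- glue_bottle: White glue bottle with a pointed cap, 35 mm in diameter, 98 high, standing loose on the table at the far side of the start deck; origin at the centre of its underside. Bystander.
- screwdriver: Small screwdriver 148 x 13 x 13 mm lying loose on the table at the robot's side of the flap and far deck; origin under its middle, x along its length. Bystander.
- cutters: Small side cutters 120 x 49 x 12 mm lying loose on the table at the far side of the far deck; origin under the middle, x along the length. Bystander.
- end_stop (a point): Middle of the inner face of the end stop that closes the far deck: x 0, y 157, z 69 mm in the track's frame, axes as the track's. The stop is 80 mm wide, its top 81 mm above the table.
Not all that is in view belongs to the job. Several things have the shape of the screw_bin; the one meant has the colours described above.

How it is judged:
By the outcome, as a careful person would: the job done as asked, in the order asked, and still so for the second after the job is handed in, with the robot touching nothing.
It also fails if it takes over 54 s, if anything falls off the work surface, if the arm or the gripper's body presses on something with over 40 N, if the wrist force passes 120 N, or if a joint passes its speed limit or range.

## Working session

There is one attempt and no reset: what is moved stays moved. The work goes in short steps, Python scripts to look and compute and a shell command to move; the robot and the scene stay as the last step left them, time stands still between calls to the robot, and variables do not carry over. Pictures are saved under pics/ and viewed, and the job is handed in when it is done.

```bash
mkdir -p pics; cat > h.py <<'E'
import numpy as np, cv2
from plant import r, viewer, order
def cap(n,name):
    c=viewer.capture(n); cv2.imwrite('pics/%s.png'%name,c['pixels']); np.savez('pics/%s.npz'%name,**c); return c
def world(c):
    h,w=c['depth'].shape
    u,v=np.meshgrid(np.arange(w),np.arange(h))
    x=(u-c['cx'])/c['fx'];y=(v-c['cy'])/c['fy']
    rd=np.hypot(x,y);rr=rd.copy()
    for _ in range(20): rr=rd/(1+c['k1']*rr**2)
    s=1/(1+c['k1']*rr**2); x=x*s;y=y*s
    z=c['depth']; P=np.stack([x*z,y*z,z],-1)
    R=cv2.Rodrigues(np.array(c['rvec'],float))[0];t=np.array(c['tvec'],float).ravel()
    W=(P-t)@R; W[z==0]=np.nan
    return W
E
python3 - <<'E'
from h import *
s=r.get_state();print(s, r.hold_point_z)
for n in('side','top'):
    c=cap(n,n+'0');W=world(c)
    R=cv2.Rodrigues(np.array(c['rvec'],float))[0];print(n,-R.T@np.array(c['tvec']).ravel(),c['fx'],c['k1'])
E
```

```text
{'time_s': 0.0, 'joints': array([-5.37936250e+01,  2.05927582e+01,  6.32762882e-01, -1.97920978e-02,
       -7.01356400e+01, -1.65040946e+01]), 'qd': array([ 0.04768477, -0.02038562, -0.18591882, -0.07206984,  0.01731684,
       -0.0501655 ]), 'joint_torque': array([ 1.57056500e-03, -5.82719922e+01,  2.93049037e+01,  6.99721187e+00,
        6.69759684e-03, -1.57079594e-04]), 'tcp_pos': array([ 0.22733667, -0.63503773,  0.22560111]), 'eef_rot': array([ 95.49637093,  89.90257102, 115.19191057]), 'contact_force': array([-0.00983508,  0.19784306,  0.74568652]), 'moment': array([-0.0613368 , -0.00445284,  0.04418076]), 'gripper_width': 0.08757735345759711} 0.0188
side [0.52858247 0.53334803 0.55552397] 469.0242752605823 -0.061785535225084065
top [ 0.41343565 -0.20513398  0.90842992] 390.98773790374224 -0.0731392260532831
```

View pics/side0.png

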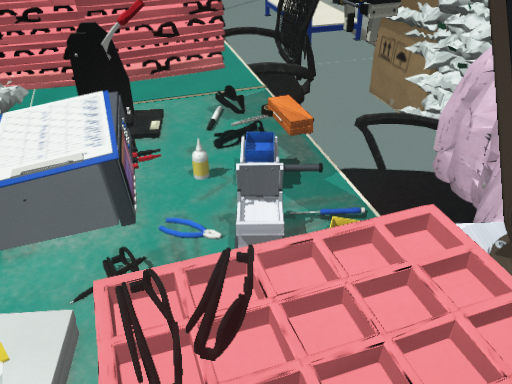

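View pics/top0.png

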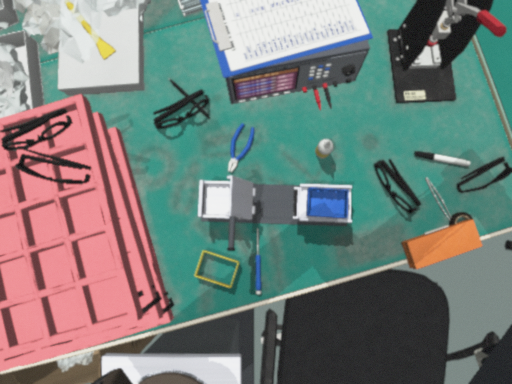

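The side view shows the track near (262,180), the blue bin at (260,147), the upright-leaning flap at (260,178) and its handle pointing right to (320,167). In the top view the track spans (198..353, 180..222), the bin is at (328,203), the flap and handle at (240,200)/(232,235), the bottle at (324,147), the screwdriver at (258,265) and the cutters at (240,147).

```bash
python3 - <<'E'
from h import *
c=dict(np.load('pics/top0.npz'));W=world(c);I=c['pixels']
for u,v in [(215,200),(200,182),(200,218),(351,187),(351,221),(328,203),(240,200),(232,235),(232,246),(270,200),(324,147),(258,280),(240,147),(300,250),(215,255),(232,275),(265,90),(130,250)]:
    print((u,v),np.round(W[v,u]*1000),I[v,u])
cv2.imwrite('pics/top0z.png',cv2.resize(I[130:300,180:380],None,fx=4,fy=4)[:600])
d=dict(np.load('pics/side0.npz'));I=d['pixels']
cv2.imwrite('pics/side0z.png',cv2.resize(I[110:260,180:380],None,fx=4,fy=4)[:600])
W=world(d)
for u,v in [(260,180),(245,165),(278,165),(245,190),(278,190),(290,166),(318,167),(300,167)]: print((u,v),np.round(W[v,u]*1000),I[v,u])
E
```

```text
(215, 200) [ 500. -108.   56.] [241 241 240]
(200, 182) [536. -78.  84.] [229 225 221]
(200, 218) [464. -67.   4.] [123 128  97]
(351, 187) [ 525. -405.   68.] [201 196 185]
(351, 221) [ 451. -402.   70.] [211 209 194]
(328, 203) [ 491. -355.   60.] [214 121  69]
(240, 200) [ 494. -165.  115.] [129 125 124]
(232, 235) [ 422. -151.  143.] [91 87 86]
(232, 246) [ 401. -151.  144.] [84 83 79]
(270, 200) [ 504. -230.    4.] [105  99  95]
(324, 147) [ 615. -348.   67.] [163 167 163]
(258, 280) [ 322. -201.   14.] [182 101  53]
(240, 147) [ 631. -160.    3.] [129 142  79]
(300, 250) [ 388. -297.    4.] [115 129  56]
(215, 255) [ 378. -102.    3.] [ 88 154 147]
(232, 275) [ 333. -141.    4.] [109 135  87]
(265, 90) [ 738. -219.   88.] [123  97 115]
(130, 250) [393.  59. 113.] [147 140 235]
(260, 180) [ 499. -163.  107.] [94 90 85]
(245, 165) [ 525. -146.  149.] [163 156 150]
(278, 165) [ 469. -144.  148.] [107 103  98]
(245, 190) [ 526. -178.   77.] [94 91 84]
(278, 190) [ 466. -167.   82.] [76 72 68]
(290, 166) [ 448. -147.  144.] [92 88 78]
(318, 167) [ 401. -142.  144.] [84 80 72]
(300, 167) [ 432. -144.  143.] [84 81 74]
```

```bash
sleep 1; ls pics
```

```text
side0.npz
side0.png
side0z.png
top0.npz
top0.png
top0z.png
```

View pics/top0z.png

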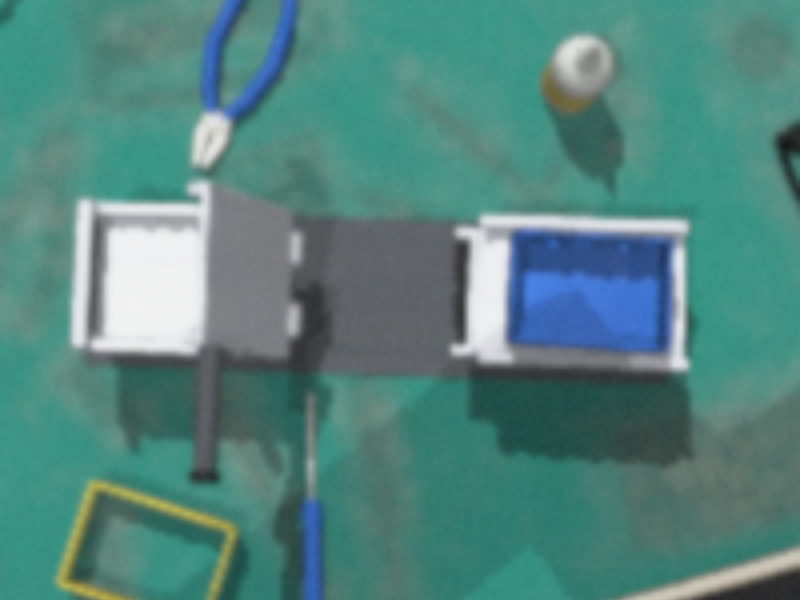

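View pics/side0z.png

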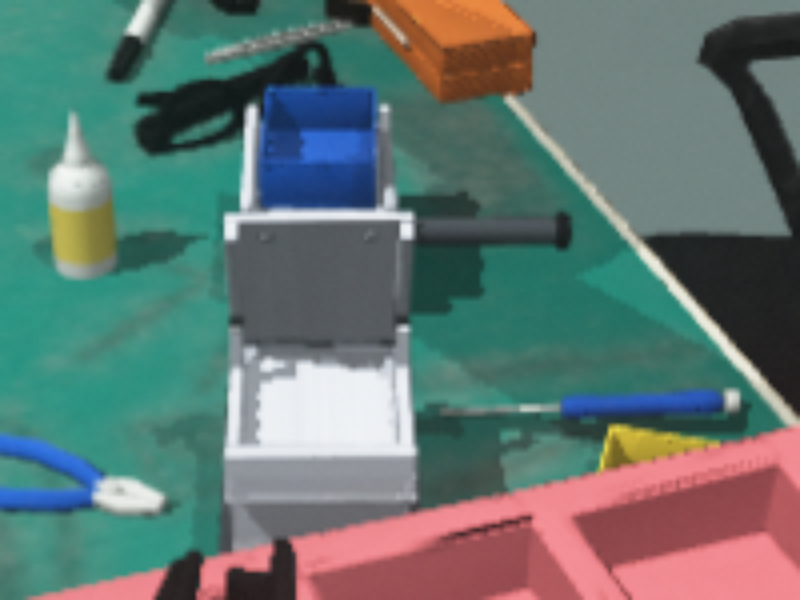

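```bash
python3 - <<'E'
from h import *
for n in('top0','side0'):
    c=dict(np.load('pics/%s.npz'%n));W=world(c);I=c['pixels'].astype(int)
    reg=(W[...,0]>.42)&(W[...,0]<.57)&(W[...,1]>-.45)&(W[...,1]<-.04)
    white=(I.max(-1)-I.min(-1)<30)&(I.min(-1)>150)
    for lo,hi in((.05,.064),(.064,.076),(.076,.09)):
        m=reg&white&(W[...,2]>lo)&(W[...,2]<hi)
        P=W[m]
        if len(P)<10: continue
        print(n,lo,len(P),np.round(P.min(0)*1e3),np.round(P.max(0)*1e3),np.median(P[:,2]))
        print(cv2.minAreaRect((P[:,:2]*1000).astype(np.float32)))
    m=reg&white&(W[...,2]>.064)&(W[...,2]<.076); P=W[m]
    for s in (P[:,0]>.495,P[:,0]<.495):
        q=P[s]; 
        if len(q)>20:
            k=np.polyfit(q[:,1],q[:,0],1);print('rail',len(q),k, 'ends',q[:,1].min(),q[:,1].max(), 'yaw',-np.degrees(np.arctan(k[0])))
    blue=reg&(I[...,0]>I[...,2]+60)&(W[...,2]>.05)
    P=W[blue];t=P[P[:,2]>.082];print('bin',len(P),len(t),P[:,2].max(),cv2.minAreaRect((P[:,:2]*1000).astype(np.float32)),cv2.minAreaRect((t[:,:2]*1000).astype(np.float32)) if len(t) else 0)
    # handle
    m=(W[...,0]>.36)&(W[...,0]<.445)&(W[...,1]>-.19)&(W[...,1]<-.11)&(W[...,2]>.12)
    P=W[m];k=np.polyfit(P[:,0],P[:,1],1);print('handle',len(P),P.min(0),P.max(0),P.mean(0),k)
E
```

```text
top0 0.05 1110 [ 458. -404.   50.] [537. -86.  64.] 0.058456639781159996
((496.75347900390625, -244.5509033203125), (318.73529052734375, 74.53218078613281), 88.8828353881836)
top0 0.064 376 [ 451. -405.   64.] [541. -80.  76.] 0.06975706037776105
((496.1087646484375, -242.23487854003906), (322.3677673339844, 79.83744812011719), 87.80799865722656)
top0 0.076 145 [ 464. -306.   76.] [541. -74.  84.] 0.08049019107128953
((497.3959655761719, -188.93576049804688), (230.0048828125, 77.40416717529297), 87.50581359863281)
rail 237 [0.0354223 0.5404105] ends -0.4046400355200348 -0.08314654492440661 yaw -2.028700083948922
rail 139 [0.0349862 0.46958  ] ends -0.4016790776645185 -0.07970512746407828 yaw -2.0037441977081283
bin 1147 152 0.09173958546915616 ((491.17340087890625, -348.9194030761719), (85.15870666503906, 59.91033935546875), 85.96906280517578) ((491.17340087890625, -348.9194030761719), (85.15870666503906, 59.91033935546875), 85.96906280517578)
handle 169 [ 0.39323621 -0.15510545  0.13903415] [ 0.44390785 -0.14145399  0.15048871] [ 0.41790424 -0.1490743   0.14438263] [-0.04526468 -0.1
[... 417 characters left out ...]
34208651772
((485.18731689453125, -93.7701187133789), (109.98959350585938, 57.6794548034668), 42.47072982788086)
rail 146 [0.04179412 0.54424113] ends -0.39844261695609906 -0.09726691924627119 yaw -2.3932336322227634
rail 94 [0.04097839 0.47051523] ends -0.39705063162314735 -0.0691096903058116 yaw -2.346575687292011
bin 857 174 0.0889377220076471 ((497.8612365722656, -346.7893371582031), (92.94927215576172, 69.77107238769531), 86.10346221923828) ((492.77374267578125, -347.1524658203125), (88.65171813964844, 59.564697265625), 86.03121185302734)
handle 218 [ 0.39378547 -0.15154093  0.13262631] [ 0.44484861 -0.13807826  0.14804397] [ 0.41852844 -0.14367439  0.14111591] [-0.05480142 -0.12073844]
```

```bash
cat >> h.py <<'E'
from scipy.spatial.transform import Rotation as Ro
YAW=np.radians(-2.25); C=np.array([.497,-.239,0])
def T(x,y,z): # track mm->world m
    c,s=np.cos(YAW),np.sin(YAW); return C+np.array([c*x-s*y,s*x+c*y,z])/1000
def goal(p,jaw,s=None):
    # jaw: world direction (deg) of tool y
    s=s or r.get_state()
    R=Ro.from_euler('xyz',s['eef_rot'],degrees=True)
    x=np.array([0,0,-1.]);best=None
    for a in(jaw,jaw+180):
        y=np.array([np.cos(np.radians(a)),np.sin(np.radians(a)),0]);z=np.cross(x,y)
        rv=(R.inv()*Ro.from_matrix(np.stack([x,y,z],1))).as_rotvec(degrees=True)
        print('rot',np.round(rv,2),'joints6',round(s['joints'][5],1))
    print('shift tool mm',np.round(R.inv().apply(p-s['tcp_pos'])*1000,1),'now',np.round(s['tcp_pos']*1000,1),'goal',np.round(p*1000,1))
    print('force',np.round(s['contact_force'],1),'w',round(s['gripper_width']*1000,1),'t',s['time_s'],'tool axes',np.round(R.as_matrix(),3).tolist())
def handle(a):
    t=np.radians(a-1.3); return T(-72,52-88*np.cos(t),59+88*np.sin(t))
HP=np.array([0,0,-.0188])
E
python3 - <<'E'
from h import *
print(handle(114.6))
goal(handle(114.6)+HP+[0,0,.11],90-2.25)
c=dict(np.load('pics/top0.npz'));W=world(c)
m=(W[...,0]>.1)&(W[...,0]<.55)&(W[...,1]<0)&(W[...,1]>-.75)
print(np.nanmax(W[...,2][m]))
E
```

```text
[ 0.42846358 -0.14943221  0.13982328]
rot [21.95 -0.03 -0.08] joints6 -16.5
rot [-1.5805e+02  1.2000e-01 -4.0000e-02] joints6 -16.5
shift tool mm [ -4.8 389.5 353. ] now [ 227.4 -635.1  225.7] goal [ 428.5 -149.4  231. ]
force [-0.3 -0.  -0. ] w 87.8 t 0.1 tool axes [[-0.001, -0.337, 0.941], [0.001, 0.941, 0.337], [-1.0, 0.001, -0.0]]
0.6749887220013058
```

```bash
python3 - <<'E'
from h import *
for n in('top0','side0'):
    c=dict(np.load('pics/%s.npz'%n));W=world(c)
    m=(W[...,0]>.0)&(W[...,0]<.6)&(W[...,1]<0)&(W[...,1]>-.8)&(W[...,2]>.1)
    P=W[m];k=np.round(P[:,:2]*10).astype(int)
    for q in np.unique(k,axis=0):
        s=(k==q).all(1)
        if s.sum()>3: print(n,q/10,s.sum(),P[s,2].max().round(2))
E
```

```text
top0 [ 0.2 -0.6] 85 0.31
top0 [ 0.2 -0.5] 151 0.33
top0 [0.2 0. ] 6 0.36
top0 [ 0.3 -0.4] 1191 0.67
top0 [ 0.3 -0.3] 145 0.66
top0 [0.3 0. ] 14 0.11
top0 [ 0.4 -0.2] 78 0.15
top0 [ 0.4 -0.1] 109 0.15
top0 [ 0.5 -0.2] 504 0.15
top0 [ 0.5 -0.1] 140 0.15
side0 [ 0.2 -0.7] 186 0.31
side0 [ 0.2 -0.6] 558 0.33
side0 [ 0.2 -0.5] 359 0.33
side0 [0.2 0. ] 645 0.44
side0 [ 0.3 -0.7] 210 0.31
side0 [ 0.3 -0.6] 45 0.31
side0 [ 0.4 -0.2] 4 0.15
side0 [ 0.4 -0.1] 234 0.15
side0 [ 0.5 -0.2] 535 0.14
side0 [ 0.5 -0.1] 407 0.15
```

```bash
python3 -m creep '[{"tx":-0.005,"ty":0.037,"tz":0.033,"ax":4},{"tx":-0.01,"ty":0.074,"tz":0.066,"ax":8},{"tx":-0.015,"ty":0.11,"tz":0.1,"ax":12},{"tx":-0.02,"ty":0.147,"tz":0.133,"ax":16},{"tx":-0.02,"ty":0.184,"tz":0.166,"ax":22}]' 15
```

```text
invalid input
```

```bash
python3 - <<'E'
from h import *
for n in('top0','side0'):
    c=dict(np.load('pics/%s.npz'%n));W=world(c);I=c['pixels'].copy()
    m=(W[...,0]<.6)&(W[...,1]<0)&(W[...,1]>-.8)&(W[...,2]>.1)&(W[...,0]>-.3)
    I[m]=(0,0,255);cv2.imwrite('pics/%s_hi.png'%n,I)
    for lo in np.arange(.1,.8,.1):
        k=m&(W[...,2]>lo)&(W[...,2]<=lo+.1)
        if k.sum()>5:
            v,u=np.where(k);print(n,lo.round(1),k.sum(),'u',u.min(),u.max(),'v',v.min(),v.max(),np.round(W[k].min(0),2),np.round(W[k].max(0),2))
E
python3 -m creep --help | head
```

```text
top0 0.1 845 u 158 244 v 175 319 [ 0.26 -0.17  0.1 ] [ 0.54 -0.    0.15]
top0 0.2 80 u 474 496 v 343 367 [ 0.21 -0.59  0.23] [ 0.25 -0.54  0.3 ]
top0 0.3 162 u 111 495 v 345 383 [ 0.21 -0.57  0.3 ] [ 0.24 -0.    0.36]
top0 0.6 1336 u 468 511 v 324 383 [ 0.32 -0.39  0.63] [ 0.35 -0.34  0.67]
side0 0.1 1806 u 236 495 v 47 186 [-0.16 -0.71  0.1 ] [ 0.54 -0.13  0.17]
side0 0.2 758 u 330 397 v 0 41 [ 0.16 -0.7   0.23] [ 0.3  -0.53  0.3 ]
side0 0.3 709 u 333 499 v 0 69 [ 0.16 -0.69  0.3 ] [ 0.29 -0.    0.4 ]
side0 0.4 536 u 488 507 v 0 38 [ 0.22 -0.02  0.4 ] [ 0.24 -0.    0.44]invalid input: not JSON, or not a number
```

```bash
python3 -m creep '[{"ax":4,"ay":0,"az":0,"tx":-0.005,"ty":0.037,"tz":0.033,"fingers":0.08},{"ax":8,"ay":0,"az":0,"tx":-0.01,"ty":0.074,"tz":0.066,"fingers":0.08},{"ax":12,"ay":0,"az":0,"tx":-0.015,"ty":0.11,"tz":0.1,"fingers":0.08},{"ax":16,"ay":0,"az":0,"tx":-0.02,"ty":0.147,"tz":0.133,"fingers":0.08},{"ax":22,"ay":0,"az":0,"tx":-0.02,"ty":0.184,"tz":0.166,"fingers":0.08}]' 15
```

```text
time_s: 0.6
tcp_pos: [0.3222, -0.4047, 0.2469]
eef_rot: [-39.7, 90.0, -42.2]
contact_force: [1.3, 0.3, 0.3]
gripper_width: 0.0799
```

```bash
python3 - <<'E'
from h import *
goal(handle(114.6)+HP+[0,0,.11],90-2.25)
E
```

```text
rot [-0.25  0.03  0.02] joints6 -62.8
rot [ 1.7975e+02  4.0000e-02 -4.0000e-02] joints6 -62.8
shift tool mm [ 15.8 259.7  95.1] now [ 322.2 -404.7  246.9] goal [ 428.5 -149.4  231. ]
force [1.3 0.3 0.3] w 79.9 t 0.6 tool axes [[0.0, 0.044, 0.999], [-0.0, 0.999, -0.044], [-1.0, -0.0, 0.0]]
```

```bash
python3 -m creep '[{"ax":0,"ay":0,"az":0,"tx":0,"ty":0.04,"tz":0.015,"fingers":0.06},{"ax":0,"ay":0,"az":0,"tx":0,"ty":0.08,"tz":0.03,"fingers":0.06},{"ax":0,"ay":0,"az":0,"tx":0,"ty":0.12,"tz":0.045,"fingers":0.06},{"ax":0,"ay":0,"az":0,"tx":0,"ty":0.16,"tz":0.06,"fingers":0.06},{"ax":0,"ay":0,"az":0,"tx":0,"ty":0.2,"tz":0.075,"fingers":0.06}]'
python3 -m creep '[{"ax":0,"ay":0,"az":0,"tx":0,"ty":0.03,"tz":0.01,"fingers":0.06},{"ax":0,"ay":0,"az":0,"tx":0.006,"ty":0.06,"tz":0.02,"fingers":0.06},{"ax":0,"ay":0,"az":0,"tx":0.016,"ty":0.06,"tz":0.02,"fingers":0.06},{"ax":0,"ay":0,"az":0,"tx":0.016,"ty":0.06,"tz":0.02,"fingers":0.06}]'
python3 - <<'E'
from h import *
goal(handle(114.6)+HP,90-2.25)
c=cap('top','t1');c=cap('side','s1')
cv2.imwrite('pics/s1z.png',cv2.resize(c['pixels'][60:260,180:430],None,fx=3,fy=3))
E
```

```text
time_s: 1.1
tcp_pos: [0.4049, -0.2077, 0.2466]
eef_rot: [36.3, 90.0, 34.0]
contact_force: [1.5, 0.1, -0.4]
gripper_width: 0.0601
time_s: 1.5
tcp_pos: [0.4263, -0.1496, 0.2292]
eef_rot: [175.9, 89.8, 173.7]
contact_force: [0.6, -0.4, -0.4]
gripper_width: 0.0603
rot [ 0.05 -0.15 -0.01] joints6 -97.9
rot [-1.7995e+02  2.0000e-02 -2.4000e-01] joints6 -97.9
shift tool mm [108.2   0.3   2.5] now [ 426.3 -149.6  229.2] goal [ 428.5 -149.4  121. ]
force [ 0.6 -0.4 -0.4] w 60.3 t 1.5 tool axes [[-0.003, 0.038, 0.999], [0.0, 0.999, -0.038], [-1.0, 0.0, -0.003]]
```

View pics/t1.png

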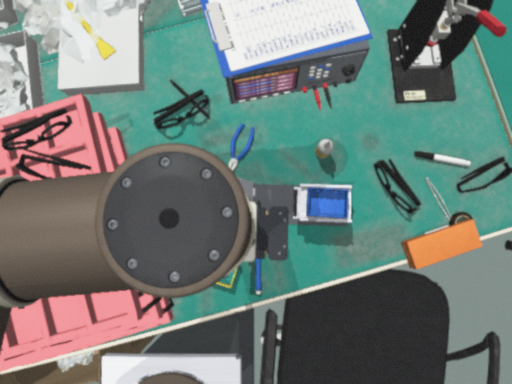

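View pics/s1z.png

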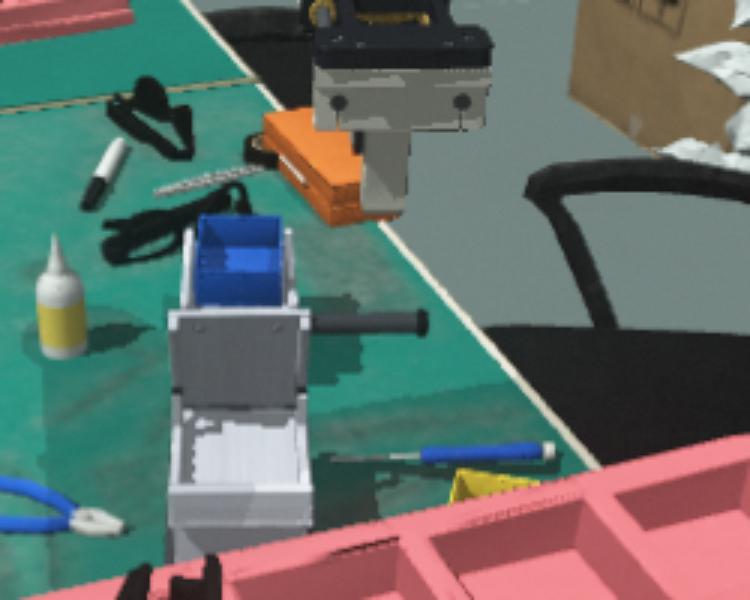

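The gripper hangs above the handle in the side view: finger at zoom (385,200), bar at (315–428,322). Descending with open fingers.

```bash
python3 -m creep '[{"ax":0,"ay":0,"az":0,"tx":0.025,"ty":0,"tz":0.001,"fingers":0.06},{"ax":0,"ay":0,"az":0,"tx":0.05,"ty":0,"tz":0.002,"fingers":0.06},{"ax":0,"ay":0,"az":0,"tx":0.075,"ty":0,"tz":0.002,"fingers":0.06},{"ax":0,"ay":0,"az":0,"tx":0.095,"ty":0,"tz":0.002,"fingers":0.06},{"ax":0,"ay":0,"az":0,"tx":0.107,"ty":0,"tz":0.002,"fingers":0.06}]'
python3 -m creep '[{"ax":0,"ay":0,"az":0,"tx":0,"ty":0,"tz":0,"fingers":0.03},{"ax":0,"ay":0,"az":0,"tx":0,"ty":0,"tz":0,"fingers":0.03},{"ax":0,"ay":0,"az":0,"tx":0,"ty":0,"tz":0,"fingers":0.03}]'
python3 - <<'E'
from h import *
goal(handle(114.6)+HP,90-2.25)
c=cap('side','s2')
cv2.imwrite('pics/s2z.png',cv2.resize(c['pixels'][60:260,180:430],None,fx=3,fy=3))
E
```

```text
time_s: 2.1
tcp_pos: [0.4281, -0.1515, 0.1223]
eef_rot: [-175.4, 89.9, -177.8]
contact_force: [-0.6, -0.1, -0.2]
gripper_width: 0.0598
time_s: 2.4
tcp_pos: [0.4297, -0.1508, 0.1246]
eef_rot: [-1.0, 89.9, -3.4]
contact_force: [-0.5, 0.7, -0.8]
gripper_width: 0.0416
rot [-0.09  0.09  0.  ] joints6 -97.9
rot [ 1.7991e+02  0.0000e+00 -1.4000e-01] joints6 -97.9
shift tool mm [ 3.5  1.4 -1.3] now [ 429.7 -150.8  124.6] goal [ 428.5 -149.4  121. ]
force [-0.5  0.7 -0.8] w 41.6 t 2.4 tool axes [[0.002, 0.041, 0.999], [-0.0, 0.999, -0.041], [-1.0, -0.0, 0.002]]
```

View pics/s2z.png

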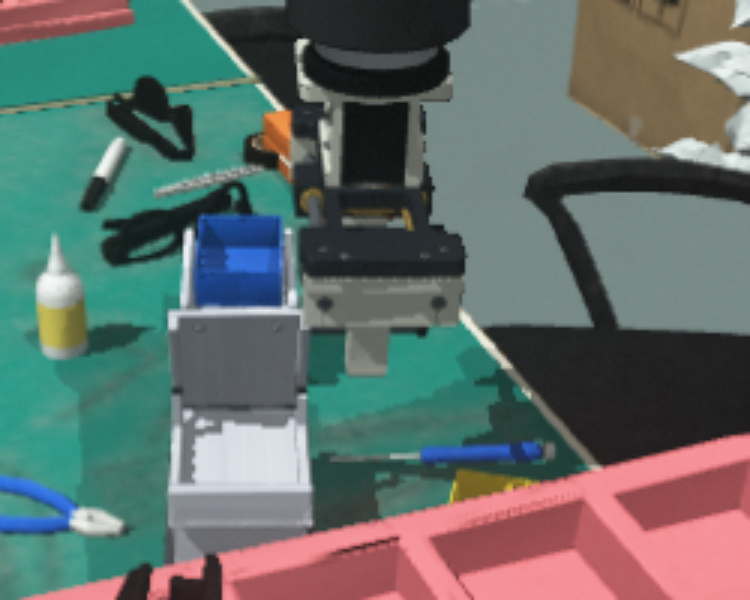

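```bash
python3 -m creep '[{"ax":0,"ay":0,"az":0,"tx":0.002,"ty":0.001,"tz":0,"fingers":0.02},{"ax":0,"ay":0,"az":0,"tx":0.002,"ty":0.001,"tz":0,"fingers":0.02},{"ax":0,"ay":0,"az":0,"tx":0.002,"ty":0.001,"tz":0,"fingers":0.02},{"ax":0,"ay":0,"az":0,"tx":0.002,"ty":0.001,"tz":0,"fingers":0.014},{"ax":0,"ay":0,"az":0,"tx":0.002,"ty":0.001,"tz":0,"fingers":0.014}]' 12
python3 -m creep '[{"ax":0,"ay":0,"az":0,"tx":0,"ty":0,"tz":0,"fingers":0.0},{"ax":0,"ay":0,"az":0,"tx":0,"ty":0,"tz":0,"fingers":0.0},{"ax":0,"ay":0,"az":0,"tx":0,"ty":0,"tz":0,"fingers":0.0}]' 12
python3 - <<'E'
from h import *
goal(handle(114.6)+HP,90-2.25)
p0=handle(114.6);
R=np.array([[0,0,-1],[np.sin(-YAW),np.cos(YAW),0],[np.cos(YAW),np.sin(YAW),0]])
for a in np.arange(114.6,-6,-5.73): print(round(a,1),np.round(R@(handle(a)-p0)*1000,1))
E
```

```text
time_s: 2.95
tcp_pos: [0.4292, -0.1494, 0.1216]
eef_rot: [-12.8, 90.0, -15.1]
contact_force: [-0.8, 0.8, 0.5]
gripper_width: 0.0149
time_s: 3.25
tcp_pos: [0.4292, -0.1499, 0.1216]
eef_rot: [-99.6, 90.0, -101.9]
contact_force: [0.3, -4.6, -1.1]
gripper_width: 0.0114
rot [-0.04 -0.01  0.05] joints6 -98.1
rot [1.7996e+02 8.0000e-02 1.0000e-02] joints6 -98.1
shift tool mm [ 0.6  0.5 -0.7] now [ 429.2 -149.9  121.6] goal [ 428.5 -149.4  121. ]
force [ 0.3 -4.6 -1.1] w 11.4 t 3.25 tool axes [[-0.0, 0.04, 0.999], [-0.001, 0.999, -0.04], [-1.0, -0.001, -0.0]]
114.6 [0. 0. 0.]
108.9 [-3.1 -8.2  0. ]
103.1 [ -5.3 -16.8   0. ]
97.4 [ -6.7 -25.4   0. ]
91.7 [ -7.2 -34.2   0. ]
85.9 [ -6.8 -43.    0. ]
80.2 [ -5.5 -51.7   0. ]
74.5 [ -3.4 -60.3   0. ]
68.8 [ -0.5 -68.5   0. ]
63.0 [  3.3 -76.5   0. ]
57.3 [  7.9 -84.    0. ]
51.6 [ 13.1 -91.1   0. ]
45.8 [ 19.1 -97.5  -0. ]
40.1 [  25.7 -103.4    0. ]
34.4 [  32.8 -108.5    0. ]
28.6 [  40.4 -113.     0. ]
22.9 [  48.4 -116.6    0. ]
17.2 [  56.7 -119.4    0. ]
11.5 [  65.3 -121.4    0. ]
5.7 [  74.  -122.5    0. ]
-0.0 [  82.8 -122.8    0. ]
-5.7 [  91.6 -122.1    0. ]
```

```bash
python3 -m creep '[{"ax":0,"ay":0,"az":0,"tx":-0.0018,"ty":-0.004,"tz":0,"fingers":0.0},{"ax":0,"ay":0,"az":0,"tx":-0.0031,"ty":-0.0082,"tz":0,"fingers":0.0},{"ax":0,"ay":0,"az":0,"tx":-0.0053,"ty":-0.0168,"tz":0,"fingers":0.0},{"ax":0,"ay":0,"az":0,"tx":-0.0067,"ty":-0.0254,"tz":0,"fingers":0.0},{"ax":0,"ay":0,"az":0,"tx":-0.0072,"ty":-0.0342,"tz":0,"fingers":0.0}]' 12
python3 - <<'E'
from h import *
goal(handle(91.7)+HP,90-2.25)
c=cap('side','s3')
cv2.imwrite('pics/s3z.png',cv2.resize(c['pixels'][60:260,180:430],None,fx=3,fy=3))
E
```

```text
time_s: 3.75
tcp_pos: [0.4277, -0.1843, 0.129]
eef_rot: [37.4, 90.0, 35.1]
contact_force: [-0.6, 1.3, 1.3]
gripper_width: 0.0111
rot [-0.06  0.01 -0.  ] joints6 -93.3
rot [ 1.7994e+02 -1.0000e-02 -1.0000e-02] joints6 -93.3
shift tool mm [ 0.8  0.7 -0.6] now [ 427.7 -184.3  129. ] goal [ 427.1 -183.6  128.2]
force [-0.6  1.3  1.3] w 11.1 t 3.75 tool axes [[0.0, 0.04, 0.999], [0.0, 0.999, -0.04], [-1.0, 0.0, 0.0]]
```

View pics/s3z.png

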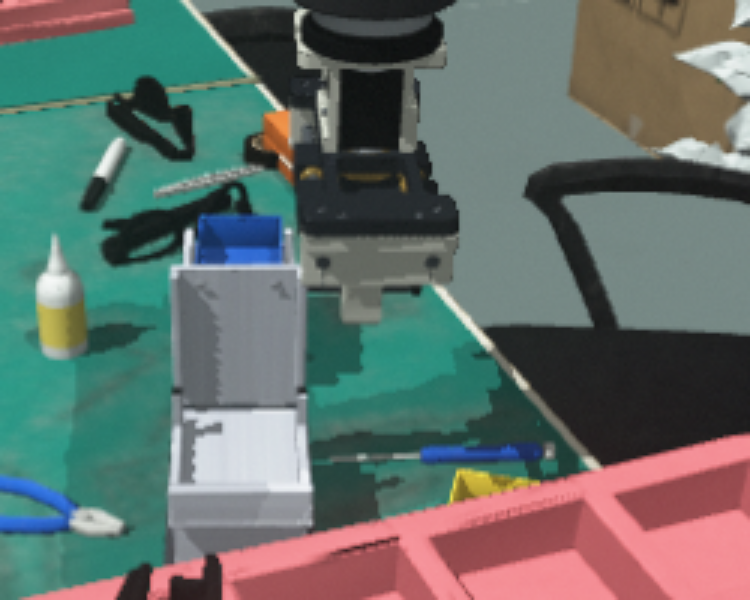

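The flap follows and is now upright (zoom (240,330), finger on bar at (360,300)). Continuing over the top.

```bash
python3 -m creep '[{"ax":0,"ay":0,"az":0,"tx":0.0004,"ty":-0.0088,"tz":0,"fingers":0.0},{"ax":0,"ay":0,"az":0,"tx":0.0017,"ty":-0.0175,"tz":0,"fingers":0.0},{"ax":0,"ay":0,"az":0,"tx":0.0038,"ty":-0.0261,"tz":0,"fingers":0.0},{"ax":0,"ay":0,"az":0,"tx":0.0067,"ty":-0.0343,"tz":0,"fingers":0.0},{"ax":0,"ay":0,"az":0,"tx":0.0105,"ty":-0.0423,"tz":0,"fingers":0.0}]' 12
python3 -m creep '[{"ax":0,"ay":0,"az":0,"tx":0.0046,"ty":-0.0075,"tz":0,"fingers":0.0},{"ax":0,"ay":0,"az":0,"tx":0.0098,"ty":-0.0146,"tz":0,"fingers":0.0},{"ax":0,"ay":0,"az":0,"tx":0.0158,"ty":-0.021,"tz":0,"fingers":0.0},{"ax":0,"ay":0,"az":0,"tx":0.0224,"ty":-0.0269,"tz":0,"fingers":0.0},{"ax":0,"ay":0,"az":0,"tx":0.0295,"ty":-0.032,"tz":0,"fingers":0.0}]' 12
python3 - <<'E'
from h import *
goal(handle(34.4)+HP,90-2.25)
c=cap('side','s4')
cv2.imwrite('pics/s4z.png',cv2.resize(c['pixels'][60:260,180:430],None,fx=3,fy=3))
E
```

```text
time_s: 4.3
tcp_pos: [0.4259, -0.2266, 0.1178]
eef_rot: [178.3, 90.0, 176.0]
contact_force: [-0.2, 0.8, -0.3]
gripper_width: 0.0118
time_s: 4.8
tcp_pos: [0.4246, -0.2583, 0.0881]
eef_rot: [176.0, 90.0, 173.7]
contact_force: [-1.9, 1.4, 0.2]
gripper_width: 0.0116
rot [-0.06 -0.02 -0.  ] joints6 -83.7
rot [ 1.7994e+02 -0.0000e+00  3.0000e-02] joints6 -83.7
shift tool mm [-0.2  0.4 -0.4] now [ 424.6 -258.3   88.1] goal [ 424.2 -257.9   88.3]
force [-1.9  1.4  0.2] w 11.6 t 4.8 tool axes [[-0.0, 0.04, 0.999], [0.0, 0.999, -0.04], [-1.0, 0.0, -0.0]]
```

View pics/s4z.png

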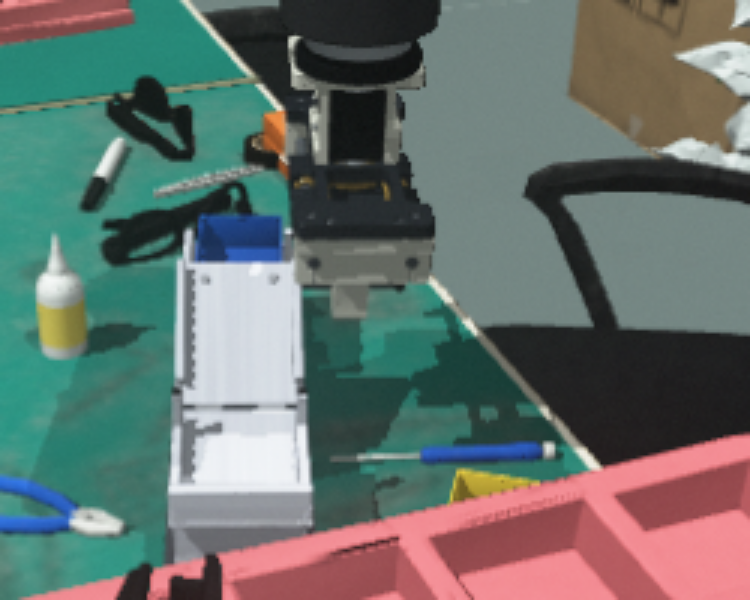

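The flap is past vertical at about 35°, held by the fingers. Lowering gently, slower near the end.

```bash
python3 -m creep '[{"ax":0,"ay":0,"az":0,"tx":0.0076,"ty":-0.0045,"tz":0,"fingers":0.0},{"ax":0,"ay":0,"az":0,"tx":0.0156,"ty":-0.0081,"tz":0,"fingers":0.0},{"ax":0,"ay":0,"az":0,"tx":0.0239,"ty":-0.0109,"tz":0,"fingers":0.0},{"ax":0,"ay":0,"az":0,"tx":0.0282,"ty":-0.012,"tz":0,"fingers":0.0},{"ax":0,"ay":0,"az":0,"tx":0.0325,"ty":-0.0129,"tz":0,"fingers":0.0}]' 12
python3 -m creep '[{"ax":0,"ay":0,"az":0,"tx":0.003,"ty":-0.0004,"tz":0,"fingers":0.0},{"ax":0,"ay":0,"az":0,"tx":0.006,"ty":-0.0008,"tz":0,"fingers":0.0},{"ax":0,"ay":0,"az":0,"tx":0.0087,"ty":-0.0011,"tz":0,"fingers":0.0},{"ax":0,"ay":0,"az":0,"tx":0.0105,"ty":-0.0012,"tz":0,"fingers":0.0},{"ax":0,"ay":0,"az":0,"tx":0.012,"ty":-0.0013,"tz":0,"fingers":0.0}]' 12
python3 -m creep '[{"ax":0,"ay":0,"az":0,"tx":0.0015,"ty":-0.0001,"tz":0,"fingers":0.0},{"ax":0,"ay":0,"az":0,"tx":0.003,"ty":-0.0001,"tz":0,"fingers":0.0},{"ax":0,"ay":0,"az":0,"tx":0.0042,"ty":-0.0001,"tz":0,"fingers":0.0}]' 12
python3 - <<'E'
from h import *
goal(handle(0)+HP,90-2.25)
c=cap('side','s5');W=world(c)
cv2.imwrite('pics/s5z.png',cv2.resize(c['pixels'][60:260,180:430],None,fx=3,fy=3))
for y in(40,20,0,-20,-30,-40):
    p=T(0,y,59);m=np.hypot(W[...,0]-p[0],W[...,1]-p[1])<.008;print(y,m.sum(),np.nanmedian(W[...,2][m]))
E
```

```text
time_s: 5.35
tcp_pos: [0.4241, -0.271, 0.0558]
eef_rot: [-161.0, 90.0, -163.3]
contact_force: [-3.4, -2.5, 0.8]
gripper_width: 0.0112
time_s: 5.85
tcp_pos: [0.4241, -0.2724, 0.0443]
eef_rot: [-104.6, 90.0, -106.9]
contact_force: [-3.3, -5.9, 0.2]
gripper_width: 0.0115
time_s: 6.15
tcp_pos: [0.4241, -0.2726, 0.0401]
eef_rot: [-98.8, 90.0, -101.0]
contact_force: [-3.2, -7.5, -0.3]
gripper_width: 0.0118
rot [-0.04 -0.01  0.04] joints6 -82.0
rot [1.7996e+02 6.0000e-02 1.0000e-02] joints6 -82.0
shift tool mm [ 1.9  0.5 -0.5] now [ 424.1 -272.6   40.1] goal [ 423.6 -272.1   38.2]
force [-3.2 -7.5 -0.3] w 11.8 t 6.15 tool axes [[-0.0, 0.04, 0.999], [-0.001, 0.999, -0.04], [-1.0, -0.001, -0.0]]
40 33 0.05921168622150062
20 33 0.06021079248740627
0 31 0.061887589413084275
-20 31 0.06281963371826722
-30 29 0.06355635262099343
-40 22 0.06381425277651515
```

View pics/s5z.png

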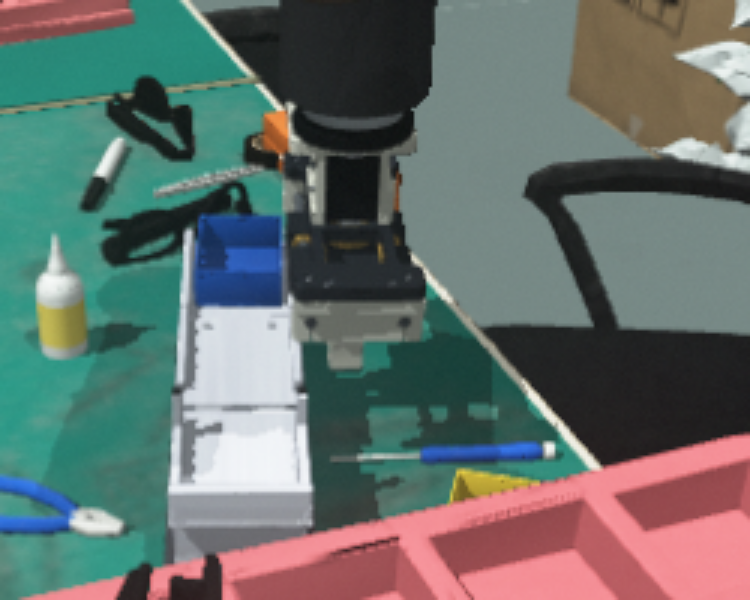

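```bash
python3 -m creep '[{"ax":0,"ay":0,"az":0,"tx":0.001,"ty":0.0004,"tz":0,"fingers":0.0},{"ax":0,"ay":0,"az":0,"tx":0.002,"ty":0.0008,"tz":0,"fingers":0.0},{"ax":0,"ay":0,"az":0,"tx":0.003,"ty":0.001,"tz":0,"fingers":0.0}]' 12
python3 -m creep '[{"ax":0,"ay":0,"az":0,"tx":0.0007,"ty":0,"tz":0,"fingers":0.0},{"ax":0,"ay":0,"az":0,"tx":0.0014,"ty":0,"tz":0,"fingers":0.0},{"ax":0,"ay":0,"az":0,"tx":0.0014,"ty":0,"tz":0,"fingers":0.0}]' 12
cat > fl.py <<'E'
from h import *
import sys
c=cap('side',sys.argv[1]);W=world(c);print(np.round(r.get_state()['contact_force'],1))
cv2.imwrite('pics/%sz.png'%sys.argv[1],cv2.resize(c['pixels'][60:260,180:430],None,fx=3,fy=3))
for y in(80,40,20,0,-20,-30,-40):
    p=T(0,y,59);m=np.hypot(W[...,0]-p[0],W[...,1]-p[1])<.008;print(y,m.sum(),np.nanmedian(W[...,2][m]))
E
python3 fl.py s6
```

```text
time_s: 6.5
tcp_pos: [0.4241, -0.2725, 0.0374]
eef_rot: [-93.5, 89.9, -95.8]
contact_force: [-4.5, -15.4, -0.7]
gripper_width: 0.0118
time_s: 6.8
tcp_pos: [0.4241, -0.2725, 0.0359]
eef_rot: [-95.1, 89.9, -97.4]
contact_force: [-3.7, -14.3, 0.0]
gripper_width: 0.0118
[ -4.8 -14.7  -1. ]
80 36 0.057324508098103716
40 32 0.05908104327814197
20 30 0.05870574619085879
0 29 0.05906907830295864
-20 25 0.059052480119137316
-30 25 0.059560646931169456
-40 22 0.059245082118685746
```

```bash
python3 -m creep '[{"ax":0,"ay":0,"az":0,"tx":0.0003,"ty":-0.001,"tz":0,"fingers":0.0},{"ax":0,"ay":0,"az":0,"tx":0.0003,"ty":-0.002,"tz":0,"fingers":0.0},{"ax":0,"ay":0,"az":0,"tx":0.0003,"ty":-0.002,"tz":0,"fingers":0.0}]' 12
python3 fl.py s7
```

```text
time_s: 7.15
tcp_pos: [0.4241, -0.2728, 0.0352]
eef_rot: [98.4, 90.0, 96.1]
contact_force: [-1.9, 0.6, -1.2]
gripper_width: 0.0114
[-1.9  0.6 -0.5]
80 32 0.057458848571984814
40 33 0.05849013915030715
20 29 0.058667828211400284
0 26 0.05847453600801957
-20 24 0.05899083259430933
-30 29 0.05891189347925206
-40 22 0.05846831743420453
```

```bash
python3 -m creep '[{"ax":0,"ay":0,"az":0,"tx":0.0005,"ty":0,"tz":0,"fingers":0.0},{"ax":0,"ay":0,"az":0,"tx":0.001,"ty":0,"tz":0,"fingers":0.0},{"ax":0,"ay":0,"az":0,"tx":0.001,"ty":0,"tz":0,"fingers":0.0}]' 12
```

```text
time_s: 7.5
tcp_pos: [0.4242, -0.2729, 0.0346]
eef_rot: [139.4, 90.0, 137.1]
contact_force: [-3.1, 1.9, 6.1]
gripper_width: 0.0114
```

On its ledge (upward force 6 N). Release and rise.

```bash
python3 -m creep '[{"ax":0,"ay":0,"az":0,"tx":0,"ty":0,"tz":0,"fingers":0.05},{"ax":0,"ay":0,"az":0,"tx":0,"ty":0,"tz":0,"fingers":0.05},{"ax":0,"ay":0,"az":0,"tx":0,"ty":0,"tz":0,"fingers":0.05},{"ax":0,"ay":0,"az":0,"tx":0,"ty":0,"tz":0,"fingers":0.05},{"ax":0,"ay":0,"az":0,"tx":0,"ty":0,"tz":0,"fingers":0.05}]'
python3 fl.py s8
python3 -m creep '[{"ax":0,"ay":0,"az":0,"tx":-0.02,"ty":0,"tz":0,"fingers":0.05},{"ax":0,"ay":0,"az":0,"tx":-0.05,"ty":0,"tz":0,"fingers":0.05},{"ax":0,"ay":0,"az":0,"tx":-0.09,"ty":0,"tz":0,"fingers":0.05},{"ax":0,"ay":0,"az":0,"tx":-0.13,"ty":0,"tz":0,"fingers":0.05},{"ax":0,"ay":0,"az":0,"tx":-0.16,"ty":0,"tz":0,"fingers":0.05}]'
python3 - <<'E'
from h import *
goal(T(0,-205,160),-2.25)
E
```

```text
time_s: 8.0
tcp_pos: [0.4244, -0.2732, 0.0344]
eef_rot: [-14.5, 90.0, -16.8]
contact_force: [-0.6, -0.4, -0.1]
gripper_width: 0.0456
[-0.3 -0.1  0.9]
80 33 0.05779261170464849
40 32 0.058549487867667685
20 30 0.05859729377925055
0 28 0.05847590639542559
-20 24 0.05842014915956839
-30 26 0.05840188192441941
-40 28 0.05839813932621185
time_s: 8.55
tcp_pos: [0.4247, -0.2734, 0.1971]
eef_rot: [-18.1, 89.9, -20.4]
contact_force: [-0.1, -0.3, 0.2]
gripper_width: 0.0501
rot [ 8.996e+01  1.400e-01 -7.000e-02] joints6 -81.9
rot [-9.004e+01  7.000e-02  1.400e-01] joints6 -81.9
shift tool mm [  37.4 -167.7   71. ] now [ 424.7 -273.4  197.1] goal [ 489.  -443.8  160. ]
force [-0.1 -0.3  0.2] w 50.1 t 8.55 tool axes [[0.002, 0.04, 0.999], [-0.001, 0.999, -0.04], [-1.0, -0.001, 0.002]]
```

```bash
python3 fl.py s9
```

```text
[ 2.4 -1.5  5. ]
80 37 0.057504373317779765
40 29 0.058876016265344555
20 27 0.058423394995207004
0 29 0.058312376242869585
-20 26 0.05843928636265845
-30 26 0.05845302517373521
-40 25 0.05844078019520277
```

View pics/s9z.png

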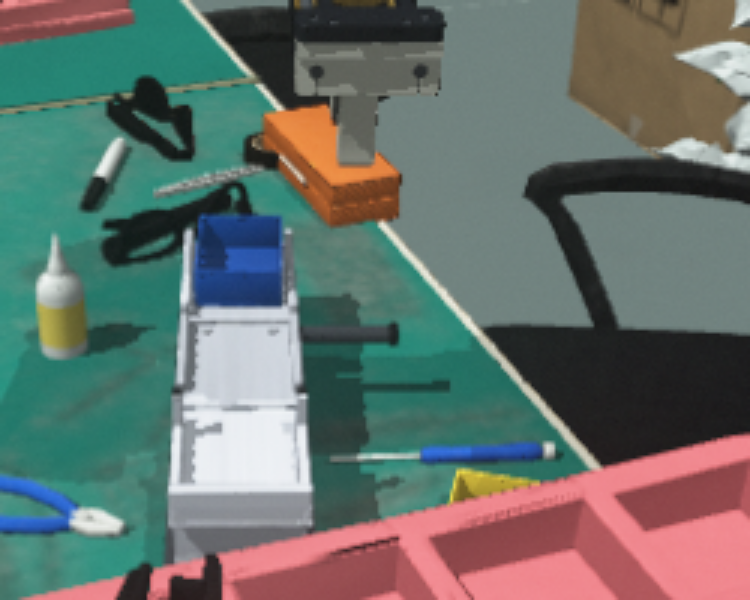

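Flap lies level across the gap (zoom (245,360), handle (350,334)). Now turn the tool 90° and go behind the bin.

```bash
python3 -m creep '[{"ax":-8,"ay":0,"az":0,"tx":0,"ty":-0.034,"tz":0.014,"fingers":0.0},{"ax":-16,"ay":0,"az":0,"tx":0,"ty":-0.068,"tz":0.028,"fingers":0.0},{"ax":-24,"ay":0,"az":0,"tx":0,"ty":-0.102,"tz":0.042,"fingers":0.0},{"ax":-32,"ay":0,"az":0,"tx":0,"ty":-0.136,"tz":0.056,"fingers":0.0},{"ax":-40,"ay":0,"az":0,"tx":0,"ty":-0.168,"tz":0.071,"fingers":0.0}]'
python3 -m creep '[{"ax":-8,"ay":0,"az":0,"tx":0,"ty":0,"tz":0,"fingers":0.0},{"ax":-16,"ay":0,"az":0,"tx":0,"ty":0,"tz":0,"fingers":0.0},{"ax":-24,"ay":0,"az":0,"tx":0,"ty":0,"tz":0,"fingers":0.0},{"ax":-32,"ay":0,"az":0,"tx":0,"ty":0,"tz":0,"fingers":0.0},{"ax":-40,"ay":0,"az":0,"tx":0,"ty":0,"tz":0,"fingers":0.0}]'
python3 -m creep '[{"ax":-5,"ay":0,"az":0,"tx":0.01,"ty":0,"tz":0,"fingers":0.0},{"ax":-10,"ay":0,"az":0,"tx":0.02,"ty":0,"tz":0,"fingers":0.0},{"ax":-10,"ay":0,"az":0,"tx":0.02,"ty":0,"tz":0,"fingers":0.0}]'
python3 - <<'E'
from h import *
goal(T(0,-205,67),-2.25)
c=cap('side','s10');cv2.imwrite('pics/s10z.png',cv2.resize(c['pixels'][60:260,180:430],None,fx=3,fy=3))
cap('top','t10')
E
```

```text
time_s: 9.1
tcp_pos: [0.4886, -0.4454, 0.1938]
eef_rot: [108.5, 90.0, 146.5]
contact_force: [0.4, 0.2, 0.8]
gripper_width: 0.0155
time_s: 9.6
tcp_pos: [0.4882, -0.4438, 0.1937]
eef_rot: [68.4, 90.0, 146.5]
contact_force: [0.7, -0.1, 0.4]
gripper_width: 0.0006
time_s: 9.9
tcp_pos: [0.4876, -0.4432, 0.1724]
eef_rot: [56.0, 89.8, 143.7]
contact_force: [-0.8, 0.2, 0.2]
gripper_width: 0.0005
rot [-1.8e+02  2.2e-01  1.5e-01] joints6 23.1
rot [ 0.    0.1  -0.14] joints6 23.1
shift tool mm [105.4  -1.7  -0.8] now [ 487.6 -443.2  172.4] goal [ 489.  -443.8   67. ]
force [-0.8  0.2  0.2] w 0.5 t 9.9 tool axes [[-0.002, -0.999, 0.039], [0.002, 0.039, 0.999], [-1.0, 0.002, 0.002]]
```

View pics/s10z.png

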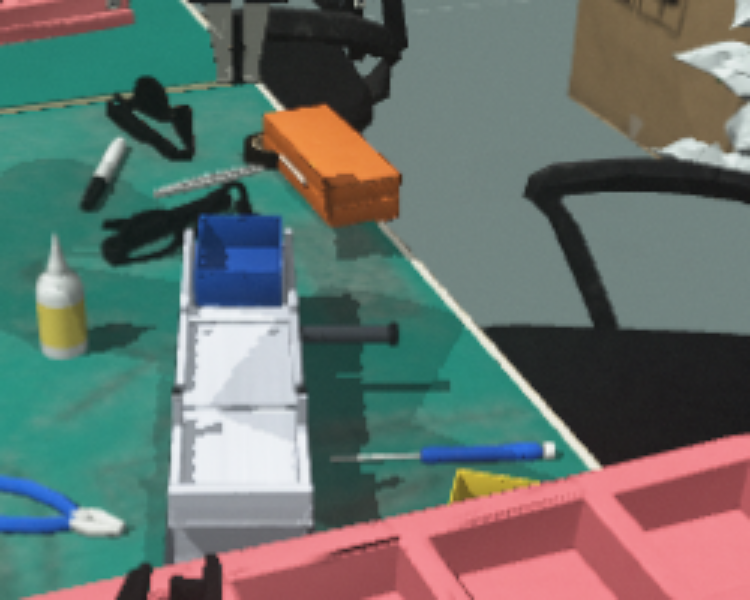

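View pics/t10.png

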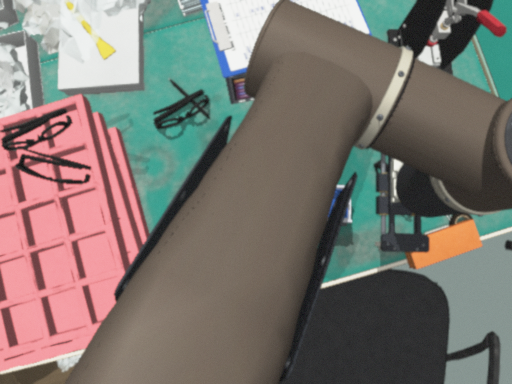

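```bash
python3 -m creep '[{"ax":0,"ay":0,"az":0,"tx":0.025,"ty":-0.001,"tz":0,"fingers":0.0},{"ax":0,"ay":0,"az":0,"tx":0.05,"ty":-0.001,"tz":0,"fingers":0.0},{"ax":0,"ay":0,"az":0,"tx":0.075,"ty":-0.001,"tz":0,"fingers":0.0},{"ax":0,"ay":0,"az":0,"tx":0.095,"ty":-0.001,"tz":0,"fingers":0.0},{"ax":0,"ay":0,"az":0,"tx":0.104,"ty":-0.001,"tz":0,"fingers":0.0}]'
python3 -m creep '[{"ax":0,"ay":0,"az":0,"tx":0,"ty":0,"tz":0.008,"fingers":0.0},{"ax":0,"ay":0,"az":0,"tx":0,"ty":0,"tz":0.016,"fingers":0.0},{"ax":0,"ay":0,"az":0,"tx":0,"ty":0,"tz":0.022,"fingers":0.0},{"ax":0,"ay":0,"az":0,"tx":0,"ty":0,"tz":0.028,"fingers":0.0},{"ax":0,"ay":0,"az":0,"tx":0,"ty":0,"tz":0.032,"fingers":0.0}]'
python3 - <<'E'
from h import *
goal(T(0,-165,67),-2.25)
c=cap('side','s11');cv2.imwrite('pics/s11z.png',cv2.resize(c['pixels'][60:260,180:430],None,fx=3,fy=3))
E
```

```text
time_s: 10.5
tcp_pos: [0.4887, -0.4435, 0.0688]
eef_rot: [62.8, 89.9, 150.4]
contact_force: [0.0, -0.3, 0.0]
gripper_width: 0.0004
time_s: 11.0
tcp_pos: [0.4911, -0.4113, 0.0713]
eef_rot: [-111.7, 89.9, -24.0]
contact_force: [1.0, -0.4, 0.4]
gripper_width: 0.0006
rot [1.7997e+02 1.2000e-01 5.0000e-02] joints6 20.2
rot [-0.03 -0.03  0.07] joints6 20.2
shift tool mm [4.3 0.9 7.4] now [ 491.1 -411.3   71.3] goal [ 490.5 -403.9   67. ]
force [ 1.  -0.4  0.4] w 0.6 t 11.0 tool axes [[0.001, -0.999, 0.04], [-0.001, 0.04, 0.999], [-1.0, -0.001, -0.001]]
```

View pics/s11z.png

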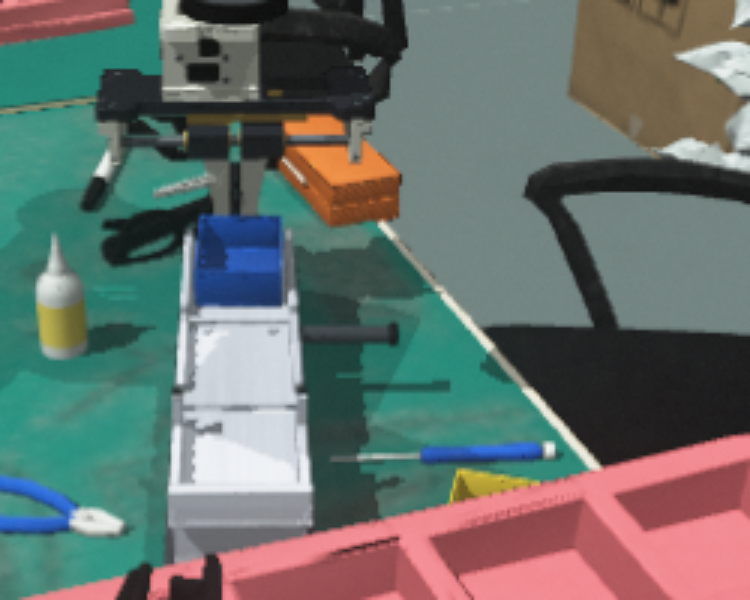

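Fingers stand closed, centred behind the bin (zoom (240,190)). Start pushing.

```bash
python3 -m creep '[{"ax":0,"ay":0,"az":0,"tx":0.001,"ty":0.0005,"tz":0.004,"fingers":0.0},{"ax":0,"ay":0,"az":0,"tx":0.001,"ty":0.0005,"tz":0.008,"fingers":0.0},{"ax":0,"ay":0,"az":0,"tx":0.001,"ty":0.0005,"tz":0.012,"fingers":0.0},{"ax":0,"ay":0,"az":0,"tx":0.001,"ty":0.0005,"tz":0.016,"fingers":0.0},{"ax":0,"ay":0,"az":0,"tx":0.001,"ty":0.0005,"tz":0.021,"fingers":0.0}]'
python3 -m creep '[{"ax":0,"ay":0,"az":0,"tx":0.0,"ty":0,"tz":0.006,"fingers":0.0},{"ax":0,"ay":0,"az":0,"tx":0.0,"ty":0,"tz":0.012,"fingers":0.0},{"ax":0,"ay":0,"az":0,"tx":0.0,"ty":0,"tz":0.018,"fingers":0.0},{"ax":0,"ay":0,"az":0,"tx":0.0,"ty":0,"tz":0.024,"fingers":0.0},{"ax":0,"ay":0,"az":0,"tx":0.0,"ty":0,"tz":0.03,"fingers":0.0}]'
python3 - <<'E'
from h import *
goal(T(0,61,67),-2.25)
c=cap('side','s12');cv2.imwrite('pics/s12z.png',cv2.resize(c['pixels'][60:260,180:430],None,fx=3,fy=3))
E
```

```text
time_s: 11.55
tcp_pos: [0.491, -0.3907, 0.0693]
eef_rot: [107.6, 90.0, -164.7]
contact_force: [-0.3, -1.4, -0.9]
gripper_width: 0.0004
time_s: 12.05
tcp_pos: [0.4923, -0.3604, 0.0694]
eef_rot: [168.1, 90.0, -104.2]
contact_force: [0.2, -0.6, -0.4]
gripper_width: 0.0005
rot [179.96  -0.     0.  ] joints6 15.6
rot [-0.04 -0.   -0.  ] joints6 15.6
shift tool mm [  2.4   0.2 182.4] now [ 492.3 -360.4   69.4] goal [ 499.4 -178.    67. ]
force [ 0.2 -0.6 -0.4] w 0.5 t 12.05 tool axes [[-0.0, -0.999, 0.04], [-0.0, 0.04, 0.999], [-1.0, 0.0, -0.0]]
```

View pics/s12z.png

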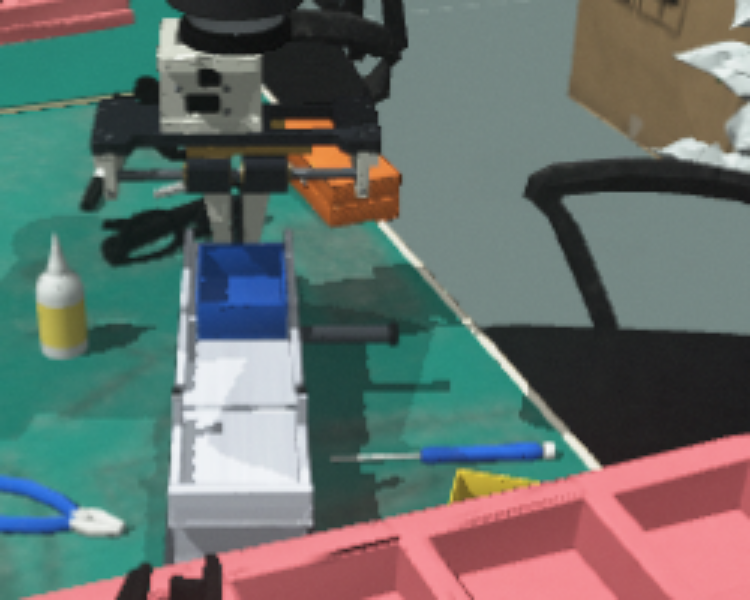

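The bin slides straight; its front is already on the flap. Continuing.

```bash
python3 -m creep '[{"ax":0,"ay":0,"az":0,"tx":0.0,"ty":0,"tz":0.007,"fingers":0.0},{"ax":0,"ay":0,"az":0,"tx":0.0,"ty":0,"tz":0.014,"fingers":0.0},{"ax":0,"ay":0,"az":0,"tx":0.0,"ty":0,"tz":0.021,"fingers":0.0},{"ax":0,"ay":0,"az":0,"tx":0.0,"ty":0,"tz":0.028,"fingers":0.0},{"ax":0,"ay":0,"az":0,"tx":0.0,"ty":0,"tz":0.035,"fingers":0.0}]'
python3 -m creep '[{"ax":0,"ay":0,"az":0,"tx":0.0,"ty":0,"tz":0.007,"fingers":0.0},{"ax":0,"ay":0,"az":0,"tx":0.0,"ty":0,"tz":0.014,"fingers":0.0},{"ax":0,"ay":0,"az":0,"tx":0.0,"ty":0,"tz":0.021,"fingers":0.0},{"ax":0,"ay":0,"az":0,"tx":0.0,"ty":0,"tz":0.028,"fingers":0.0},{"ax":0,"ay":0,"az":0,"tx":0.0,"ty":0,"tz":0.035,"fingers":0.0}]'
python3 - <<'E'
from h import *
goal(T(0,61,67),-2.25)
c=cap('side','s13');cv2.imwrite('pics/s13z.png',cv2.resize(c['pixels'][60:260,180:430],None,fx=3,fy=3))
E
```

```text
time_s: 12.6
tcp_pos: [0.4936, -0.3252, 0.0693]
eef_rot: [33.1, 90.0, 120.8]
contact_force: [-0.7, -0.8, -0.5]
gripper_width: 0.0
time_s: 13.1
tcp_pos: [0.495, -0.2904, 0.0693]
eef_rot: [46.4, 90.0, 134.1]
contact_force: [-0.1, -0.7, -0.2]
gripper_width: 0.0006
rot [179.95  -0.    -0.  ] joints6 8.6
rot [-0.05  0.   -0.  ] joints6 8.6
shift tool mm [  2.3   0.2 112.4] now [ 495.  -290.4   69.3] goal [ 499.4 -178.    67. ]
force [-0.1 -0.7 -0.2] w 0.6 t 13.1 tool axes [[-0.0, -0.999, 0.04], [0.0, 0.04, 0.999], [-1.0, 0.0, 0.0]]
```

View pics/s13z.png

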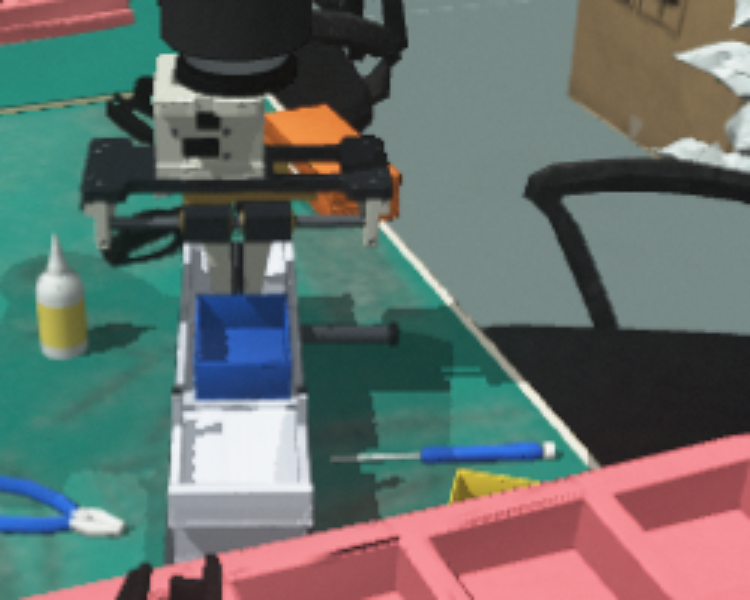

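The bin is wholly on the flap, straight, force about 1 N.

```bash
python3 -m creep '[{"ax":0,"ay":0,"az":0,"tx":0.0,"ty":0,"tz":0.007,"fingers":0.0},{"ax":0,"ay":0,"az":0,"tx":0.0,"ty":0,"tz":0.014,"fingers":0.0},{"ax":0,"ay":0,"az":0,"tx":0.0,"ty":0,"tz":0.021,"fingers":0.0},{"ax":0,"ay":0,"az":0,"tx":0.0,"ty":0,"tz":0.028,"fingers":0.0},{"ax":0,"ay":0,"az":0,"tx":0.0,"ty":0,"tz":0.035,"fingers":0.0}]'
python3 -m creep '[{"ax":0,"ay":0,"az":0,"tx":0.0,"ty":0,"tz":0.007,"fingers":0.0},{"ax":0,"ay":0,"az":0,"tx":0.0,"ty":0,"tz":0.014,"fingers":0.0},{"ax":0,"ay":0,"az":0,"tx":0.0,"ty":0,"tz":0.021,"fingers":0.0},{"ax":0,"ay":0,"az":0,"tx":0.0,"ty":0,"tz":0.028,"fingers":0.0},{"ax":0,"ay":0,"az":0,"tx":0.0,"ty":0,"tz":0.035,"fingers":0.0}]'
cat > bn.py <<'E'
from h import *
import sys
goal(T(0,61,67),-2.25)
c=cap('side',sys.argv[1]);cv2.imwrite('pics/%sz.png'%sys.argv[1],cv2.resize(c['pixels'][60:260,180:430],None,fx=3,fy=3))
W=world(c);I=c['pixels'].astype(int)
m=(I[...,0]>I[...,2]+60)&(abs(W[...,0]-.497)<.05)&(W[...,2]>.045)&(W[...,1]>-.45)&(W[...,1]<-.06)
P=W[m]-C;c_,s_=np.cos(YAW),np.sin(YAW)
t=np.stack([c_*P[:,0]+s_*P[:,1],-s_*P[:,0]+c_*P[:,1],P[:,2]],1)
q=t[t[:,2]>.083];print('bin track top',len(q),q.min(0),q.max(0),cv2.minAreaRect((q[:,:2]*1e3).astype(np.float32)))
E
python3 bn.py s14
```

```text
time_s: 13.65
tcp_pos: [0.4965, -0.2554, 0.0694]
eef_rot: [-113.5, 90.0, -25.8]
contact_force: [0.0, -0.6, 0.5]
gripper_width: 0.0006
time_s: 14.15
tcp_pos: [0.4977, -0.2203, 0.0692]
eef_rot: [57.0, 90.0, 144.6]
contact_force: [0.3, -1.1, 0.1]
gripper_width: 0.0005
rot [ 1.7994e+02 -2.0000e-02 -1.0000e-02] joints6 1.0
rot [-0.06  0.01 -0.01] joints6 1.0
shift tool mm [ 2.3  0.  42.3] now [ 497.7 -220.3   69.2] goal [ 499.4 -178.    67. ]
force [ 0.3 -1.1  0.1] w 0.5 t 14.15 tool axes [[-0.0, -0.999, 0.04], [0.0, 0.04, 0.999], [-1.0, 0.0, 0.0]]
bin track top 189 [-0.03165452  0.03041462  0.08302214] [0.02825225 0.11909185 0.08780496] ((-1.86663818359375, 75.04985809326172), (59.73942947387695, 88.54845428466797), 0.6988235116004944)
```

View pics/s14z.png

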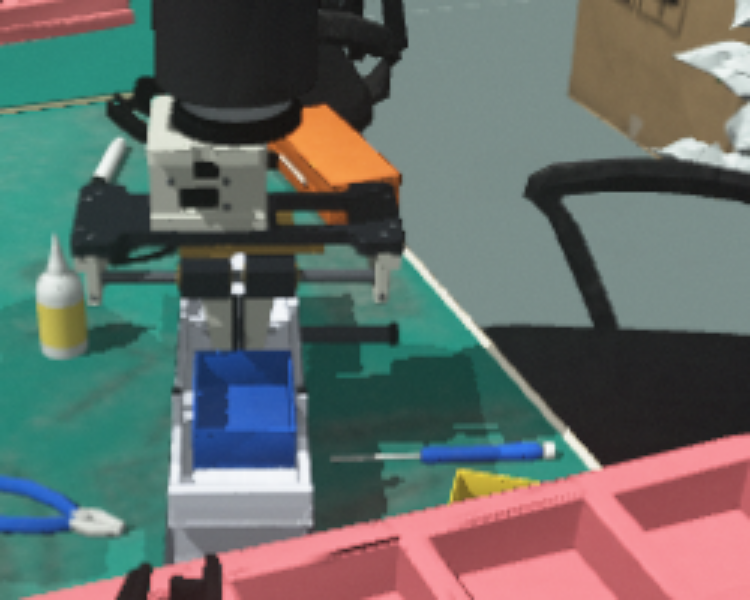

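The bin is straddling flap and far deck, centre y≈75 mm; about 39 mm to go.

```bash
python3 -m creep '[{"ax":0,"ay":0,"az":0,"tx":0.0,"ty":0,"tz":0.007,"fingers":0.0},{"ax":0,"ay":0,"az":0,"tx":0.0,"ty":0,"tz":0.014,"fingers":0.0},{"ax":0,"ay":0,"az":0,"tx":0.0,"ty":0,"tz":0.021,"fingers":0.0},{"ax":0,"ay":0,"az":0,"tx":0.0,"ty":0,"tz":0.027,"fingers":0.0},{"ax":0,"ay":0,"az":0,"tx":0.0,"ty":0,"tz":0.032,"fingers":0.0}]'
python3 -m creep '[{"ax":0,"ay":0,"az":0,"tx":0.0,"ty":0,"tz":0.001,"fingers":0.0},{"ax":0,"ay":0,"az":0,"tx":0.0,"ty":0,"tz":0.002,"fingers":0.0},{"ax":0,"ay":0,"az":0,"tx":0.0,"ty":0,"tz":0.003,"fingers":0.0},{"ax":0,"ay":0,"az":0,"tx":0.0,"ty":0,"tz":0.004,"fingers":0.0}]'
python3 bn.py s15
```

```text
time_s: 14.7
tcp_pos: [0.4991, -0.1885, 0.0694]
eef_rot: [35.0, 90.0, 122.7]
contact_force: [0.6, -0.3, 0.1]
gripper_width: 0.0009
time_s: 15.1
tcp_pos: [0.4993, -0.1852, 0.0694]
eef_rot: [-148.6, 90.0, -61.0]
contact_force: [0.2, -0.5, -0.2]
gripper_width: 0.0005
rot [1.7993e+02 0.0000e+00 1.0000e-02] joints6 -3.1
rot [-0.07 -0.    0.  ] joints6 -3.1
shift tool mm [2.4 0.2 7.2] now [ 499.3 -185.2   69.4] goal [ 499.4 -178.    67. ]
force [ 0.2 -0.5 -0.2] w 0.5 t 15.1 tool axes [[0.0, -0.999, 0.04], [-0.0, 0.04, 0.999], [-1.0, -0.0, -0.0]]
bin track top 175 [-0.03140355  0.06438741  0.08302446] [0.02850595 0.15535198 0.08755041] ((-1.604522705078125, 109.88235473632812), (90.9244155883789, 59.85602951049805), 89.31466674804688)
```

```bash
python3 -m creep '[{"ax":0,"ay":0,"az":0,"tx":0.0,"ty":0,"tz":0.001,"fingers":0.0},{"ax":0,"ay":0,"az":0,"tx":0.0,"ty":0,"tz":0.0015,"fingers":0.0},{"ax":0,"ay":0,"az":0,"tx":0.0,"ty":0,"tz":0.002,"fingers":0.0}]'
python3 -m creep '[{"ax":0,"ay":0,"az":0,"tx":0.0,"ty":0,"tz":0.0005,"fingers":0.0},{"ax":0,"ay":0,"az":0,"tx":0.0,"ty":0,"tz":0.001,"fingers":0.0}]'
python3 -m creep '[{"ax":0,"ay":0,"az":0,"tx":0.0,"ty":0,"tz":0.0005,"fingers":0.0},{"ax":0,"ay":0,"az":0,"tx":0.0,"ty":0,"tz":0.001,"fingers":0.0}]'
```

```text
time_s: 15.45
tcp_pos: [0.4994, -0.1831, 0.0694]
eef_rot: [-117.8, 90.0, -30.1]
contact_force: [1.1, -0.7, 1.2]
gripper_width: 0.0003
time_s: 15.65
tcp_pos: [0.4994, -0.182, 0.0694]
eef_rot: [-111.4, 90.0, -23.7]
contact_force: [0.4, -1.4, 0.7]
gripper_width: 0.0002
time_s: 15.85
tcp_pos: [0.4995, -0.181, 0.0694]
eef_rot: [-112.1, 90.0, -24.4]
contact_force: [0.4, -1.5, 1.5]
gripper_width: 0.0003
```

```bash
python3 -m creep '[{"ax":0,"ay":0,"az":0,"tx":0.0,"ty":0,"tz":0.0005,"fingers":0.0},{"ax":0,"ay":0,"az":0,"tx":0.0,"ty":0,"tz":0.001,"fingers":0.0}]'
python3 -m creep '[{"ax":0,"ay":0,"az":0,"tx":0.0,"ty":0,"tz":0.0005,"fingers":0.0},{"ax":0,"ay":0,"az":0,"tx":0.0,"ty":0,"tz":0.001,"fingers":0.0}]'
python3 bn.py s16
```

```text
time_s: 16.05
tcp_pos: [0.4995, -0.18, 0.0694]
eef_rot: [-58.9, 90.0, 28.8]
contact_force: [-0.3, -0.8, 0.9]
gripper_width: 0.0003
time_s: 16.25
tcp_pos: [0.4995, -0.179, 0.0694]
eef_rot: [-158.1, 90.0, -70.4]
contact_force: [0.5, -1.3, 0.3]
gripper_width: 0.0007
rot [179.95   0.     0.  ] joints6 -3.8
rot [-0.05 -0.    0.  ] joints6 -3.8
shift tool mm [2.4 0.2 1. ] now [ 499.5 -179.    69.4] goal [ 499.4 -178.    67. ]
force [ 0.5 -1.3  0.3] w 0.7 t 16.25 tool axes [[0.0, -0.999, 0.04], [-0.0, 0.04, 0.999], [-1.0, -0.0, -0.0]]
bin track top 183 [-0.03158207  0.06984036  0.08302444] [0.02847051 0.16109445 0.08768693] ((-1.461761474609375, 115.23027038574219), (60.189266204833984, 90.95613098144531), 0.900336742401123)
```

View pics/s16z.png

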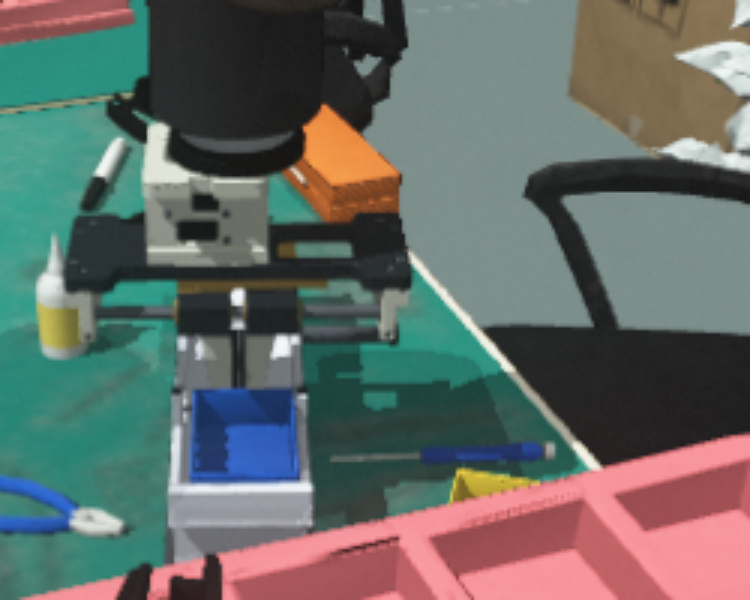

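```bash
for i in 1; do python3 -m creep '[{"ax":0,"ay":0,"az":0,"tx":0.0,"ty":0,"tz":0.0005,"fingers":0.0},{"ax":0,"ay":0,"az":0,"tx":0.0,"ty":0,"tz":0.001,"fingers":0.0}]'; done
python3 -m creep '[{"ax":0,"ay":0,"az":0,"tx":0.0,"ty":0,"tz":0.0005,"fingers":0.0},{"ax":0,"ay":0,"az":0,"tx":0.0,"ty":0,"tz":0.001,"fingers":0.0}]'
```

```text
time_s: 16.5
tcp_pos: [0.4994, -0.1789, 0.0695]
eef_rot: [160.7, 89.9, -111.6]
contact_force: [-0.2, -10.5, 0.3]
gripper_width: 0.0001
time_s: 16.7
tcp_pos: [0.4994, -0.1788, 0.0696]
eef_rot: [167.5, 89.9, -104.8]
contact_force: [-0.3, -17.6, 0.4]
gripper_width: 0.0006
```

Contact with the end stop (force rose 1 → 10 → 18 N, no further travel). Back off, then rise clear.

```bash
python3 -m creep '[{"ax":0,"ay":0,"az":0,"tx":0.0,"ty":0,"tz":-0.002,"fingers":0.0},{"ax":0,"ay":0,"az":0,"tx":0.0,"ty":0,"tz":-0.006,"fingers":0.0},{"ax":0,"ay":0,"az":0,"tx":0.0,"ty":0,"tz":-0.012,"fingers":0.0},{"ax":0,"ay":0,"az":0,"tx":0.0,"ty":0,"tz":-0.02,"fingers":0.0},{"ax":0,"ay":0,"az":0,"tx":0.0,"ty":0,"tz":-0.026,"fingers":0.0}]'
python3 -m creep '[{"ax":0,"ay":0,"az":0,"tx":-0.02,"ty":0,"tz":0,"fingers":0.0},{"ax":0,"ay":0,"az":0,"tx":-0.05,"ty":0,"tz":0,"fingers":0.0},{"ax":0,"ay":0,"az":0,"tx":-0.085,"ty":0,"tz":-0.03,"fingers":0.0},{"ax":0,"ay":0,"az":0,"tx":-0.12,"ty":0,"tz":-0.06,"fingers":0.0},{"ax":0,"ay":0,"az":0,"tx":-0.15,"ty":0,"tz":-0.09,"fingers":0.0}]'
python3 bn.py s17; python3 fl.py s18; python3 -c "
from h import *
a=np.load('pics/side0.npz')['pixels'];b=np.load('pics/s18.npz')['pixels']
"
```

```text
time_s: 17.2
tcp_pos: [0.4986, -0.2036, 0.0693]
eef_rot: [-20.0, 90.0, 67.7]
contact_force: [-1.0, -0.1, -0.6]
gripper_width: 0.0008
time_s: 17.7
tcp_pos: [0.495, -0.2943, 0.2216]
eef_rot: [-104.2, 89.9, -16.4]
contact_force: [1.5, -0.1, 1.0]
gripper_width: 0.0001
rot [1.7999e+02 1.4000e-01 3.0000e-02] joints6 9.0
rot [-0.01 -0.02  0.09] joints6 9.0
shift tool mm [154.6   0.4 116.4] now [ 495.  -294.3  221.6] goal [ 499.4 -178.    67. ]
force [ 1.5 -0.1  1. ] w 0.1 t 17.7 tool axes [[0.001, -0.999, 0.039], [-0.0, 0.039, 0.999], [-1.0, -0.002, -0.0]]
bin track top 188 [-0.03155455  0.0733003   0.08309364] [0.02839106 0.16021479 0.08732125] ((-1.6381187438964844, 116.82012939453125), (86.51470947265625, 59.83687210083008), 89.48473358154297)
[ 0.  -0.5 -0.7]
80 117 0.0684812694390008
40 3 0.059012932684358275
20 29 0.05833306994791607
0 29 0.05870117135718638
-20 155 0.31171503074684864
-30 333 0.33997585052557033
-40 301 0.34754273094412125
```

View pics/s18z.png

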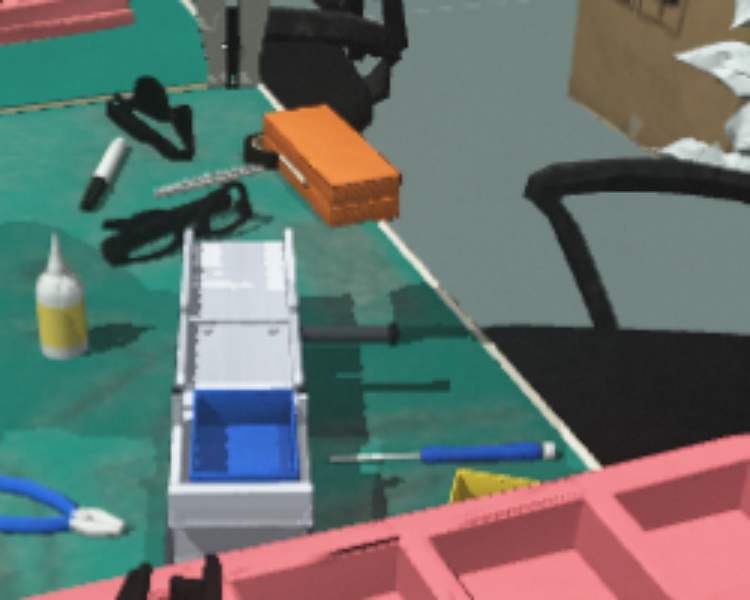

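The final view shows the bin at (245,435) against the stop, the flap down at (245,355), and the bottle, screwdriver and cutters at their original pixels. Arm clear.

```bash
python3 -m creep '[{"ax":0,"ay":0,"az":0,"tx":0,"ty":0,"tz":0,"fingers":0.0},{"ax":0,"ay":0,"az":0,"tx":0,"ty":0,"tz":0,"fingers":0.0},{"ax":0,"ay":0,"az":0,"tx":0,"ty":0,"tz":0,"fingers":0.0}]'
python3 -c "
from plant import order; print(order.close_job())"
```

```text
time_s: 18.1
tcp_pos: [0.4944, -0.2923, 0.2182]
eef_rot: [72.2, 89.9, 159.9]
contact_force: [0.2, -0.2, 0.2]
gripper_width: 0.0005
the job is handed in; nothing more can be done
None
```

The flap is down bridging the gap, the blue bin is against the end stop on the far deck, and I handed the job in at about 18 s.

- **Flap:** I gripped it by the side handle, took it over vertical, and lowered it until it pressed back with about 6 N. Only then did I release it. Its top measured 58–59 mm along its length after release, so it is level. While lowering it I once shifted the wrong way, and the sideways force briefly reached about 15 N before I corrected it.
- **Bin:** I pushed it low and straight with closed fingers at about 1 N. At the end stop the force rose to about 18 N with no further travel. I then backed off and raised the arm clear.
- **Last checks:** The side view put the bin's centre at y ≈ 117 mm against the expected 114. I put the 3 mm down to camera error, since the contact force shows the bin reached the stop. In that view the bottle, screwdriver and cutters looked unmoved, judged by eye only. After backing off, the arm hid the outer half of the flap from the depth check; the visible half read 58–59 mm, and the picture showed the flap down.

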